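Clear the lane and open the accessory drawer

ROBOT

A 7-joint arm with a two-finger parallel gripper is mounted at the origin on the work surface. World frame = base frame: x ahead of the robot, y to its left, z up, the work surface at z = 0. Lengths are in m, angles in degrees, forces in N, time in s.
With the tool pointing down it reaches from about 0.4 to 0.9 m from the base axis. Payload 5.5 kg.
Tool frame: the origin (TCP) lies between the finger pads; the fingertips stand 8 mm ahead of it and the grasp point (between the pads) lies 11 mm behind it (r.tip_reach is the distance from the TCP to the fingertips, in m); z points along the fingers, y is the line along which they close (so a half turn about z gives the same grasp; the last joint's range is limited). The gripper opens to 92 mm and grips with 3 to 60 N. Pads are 19 mm wide; open, the fingers measure 130 mm over their backs; the gripper's body (75 mm by 190 mm) begins 47 mm behind the grasp point.
Start: joints at [86.184, 28.699, -24.465, 88.831, 12.651, 65.22, -12.049], TCP at [0.211, -0.615, 0.235] pointing down, gripper open.
Joint ranges: [-164.97, 164.97], [-17.58, 116.51], [-87.97, 89.64], [11.32, 138.91], [-80.73, 260.73], [10.89, 115.49], [-147.41, 147.41]. Speed limits (degrees/s): [147.25, 147.25, 180, 180, 180, 180, 180].

INTERFACE

Orientations are given as a 3x3 rotation matrix whose columns are the frame's x, y, z axes.
In Python, from station import r, vision gives the robot as it stands.
- The arm moves only by the tool carry_out, never from a script. Its argument "series" is one flat list of numbers, 7 for each row, row after row: the shift along the world's x, y, z in cm, then the turn, a rotation vector about the world's x, y, z in rad, then the finger opening in cm, from 0 to 9.18. In form: [x, y, z, ax, ay, az, fingers, x, y, z, ax, ay, az, fingers, ...]. A call has 1 to 8 rows; each row is the pose to reach, as a shift and turn from the pose commanded when the call began; what a row does not reach only later rows make up. A row lasts 1/12 s, in which the tool goes at most 41.7 mm and 7.16 degrees, less where a joint would pass 70% of its speed; a pose out of reach is approached as far as the arm can. A call with a gripper value outside its range is refused whole. The fingers move at their own pace and stop on an object; "newtons" is the grip in N (left out, the last holds). Time passes only in rows, so rows that repeat a pose let the fingers close. It gives the time, the measured TCP pose, the force, the opening and the grip force at its end, in the units of the state.
- r.read_state(): the state, without advancing time (a new reading comes with each control period).
- vision.camera(name): name is "side" or "top"; returns the picture (384x512x3 uint8, red, green, blue); there is no depth.
- vision.get_calibration(name): a dict with "mtx" (3x3 intrinsics, pixels), "distortion" ([k1, k2, p1, p2, k3] as OpenCV has them; the pictures are not rectified), "xyz" and "rotation" of the camera in the world. Camera axes: x right, y down, z forward; pixel columns grow to the right and rows downward; lengths in m; the calibration is good to about 2 mm. A picture is of the moment at which its call begins. get_calibration takes no time and is no camera call.
- r.finish_job(): hands the job in; it is judged then, once.
The state is a dict: "clock": time; "joint_positions": joint angles; "joint_velocities": joint speeds; "tau": joint torques, N m; "tool_pos": TCP position; "tool_rot": TCP orientation; "force": force on the tool from outside, world axes, zero at the start; "wrist_torque": the same for the moment, N m; "finger_gap": opening from 0.0 (shut) to 1.0 (fully open); "grip_force": force on a finger pad.
Only numpy, scipy, OpenCV 4.12 (cv2) and the standard library are available. Lean on these libraries where they do the work, as an engineer would, in place of code of your own. Each camera call takes 0.05 s, during which the arm holds its last target. There are 200 camera calls.

TASK

The small carton is standing in the way of the drawer on the counter. Slide it sideways along the counter, without lifting it, until it stands upright on the middle of the dark sheet; only then pull the drawer fully open by its handle and leave it open. Do not shift the spray can, the trunking lying in front, the roll or the hammer.

Things in the scene. Friction and masses are not known exactly. Their poses are not given: they have to be found in the camera images.
- unit: Grey one-drawer unit fixed to the counter, 220 deep (x) x 240 wide (y) x 130 high mm. Origin: centre of its underside, on the counter. x points from front to back (the drawer opens to -x), y left seen from the robot, z up. The closed drawer's front panel: 240 wide, from 35 to 121 mm above the counter, outer face at x = -125 mm.
- drawer (a joint): Slide of the drawer in m: 0 closed, grows as it opens towards the unit's -x, hard stop at 0.150. May start up to 10 mm ajar. It stays where it is left; about 3 N to move it slowly.
- handle (a point): Middle of the drawer's bar handle, moving with it, 111 mm above the counter: round steel bar 12 mm thick, 140 mm long along the unit's y, its axis 48 mm in front of the panel, on two 10 mm stems 62 mm either side of the middle. 42 mm free between bar and panel, open from above: hook or pinch it.
- carton: Brown cardboard carton with a white tape strip over the top, loose, 70 (x) x 100 (y) x 80 high mm, about 0.35 kg. Origin: centre of its underside. Stands in front of the drawer, its long side roughly along the unit's width.
- sheet: Dark sheet flat on the counter, 150 (x) x 160 (y) mm, under 1 mm thick, fixed, no obstacle to sliding. Origin: its centre; same yaw as the unit. Lies about 215 mm left or right of the unit's middle, about 140 mm in front of the closed drawer panel, in the lane between handle and trunking.
- can: Plain metal spray can, standing, 66 diameter x 150 high mm, loose, 0.35 kg. Origin: centre of its underside. Stands in the same lane on the side away from the sheet. Not to be shifted.
- trunking: Grey plastic trunking, loose, 25 (x) x 420 (y) x 16 high mm, lying along the unit's width about 245 mm in front of the closed drawer panel, parallel to it; the drawer passes above it. Origin: centre of its underside. Not to be shifted.
- roll: Cardboard ring, 90 outer diameter x 25 high mm, lying on top of the unit near its middle, loose. Origin: centre of its underside. Not to be shifted.
- hammer: Hammer 260 mm long lying on the counter on the left of the unit, loose, handle towards the robot. Origin: on the counter under the middle of its length. Not to be shifted.
Things that resemble listed ones, but are neither listed nor needed, are in the scene too. What is shaped like the carton but blue is not meant.

How it is judged (in metres and radians):
On the way, in this order (a step that is already met when the one before it is completed fails the run):
1. the carton stands upright on the sheet while the drawer is still shut (less than 50 mm open) (x of carton in the frame of sheet between -0.06 and 0.06 m and y of carton in the frame of sheet between -0.045 and 0.045 m and angle between carton's own z axis and vertical below 0.15 rad and height (world z) of carton below 0.01 m and value of joint drawer below 0.05 m), for 0.2 s.
2. the drawer is pulled fully open (more than 135 of its 150 mm) (value of joint drawer above 0.135 m), for 0.2 s.
At the end, for the whole second after the job is handed in: The drawer is open by more than 135 mm of its 150 mm and still; the carton stands upright and still on the sheet, its middle within 60 mm (sheet x) and 45 mm (sheet y) of the sheet's centre (x of carton in the frame of sheet between -0.06 and 0.06 m and y of carton in the frame of sheet between -0.045 and 0.045 m and angle between carton's own z axis and vertical below 0.15 rad and height (world z) of carton below 0.01 m and value of joint drawer above 0.135 m and linear speed of carton below 0.01 m/s and velocity of joint drawer below 0.01 m/s); the robot touches nothing.
It fails at once if the carton is lifted (over 25 mm) or toppled (height (world z) of carton above 0.025 m or angle between carton's own z axis and vertical above 0.6 rad).
It fails at once if the can is shifted by more than 30 mm or toppled (distance of can from where it was at the start of the episode above 0.03 m or angle between can's own z axis and vertical above 0.5 rad).
It fails at once if the trunking is shifted by more than 30 mm (distance of trunking from where it was at the start of the episode above 0.03 m).
It fails at once if the roll is shifted by more than 30 mm (distance of roll from where it was at the start of the episode above 0.03 m).
It fails at once if the hammer is shifted by more than 30 mm (distance of hammer from where it was at the start of the episode above 0.03 m).
It also fails if it takes over 46 s, if anything falls off the work surface, if the arm or the gripper's body presses on something with over 40 N, if the wrist force passes 120 N, or if a joint passes its speed limit or range.

## Working session

There is one attempt and no reset: what is moved stays moved. The work goes in short steps, Python scripts to look and compute and a tool call to move; the robot and the scene stay as the last step left them, time stands still between calls to the robot, and variables do not carry over. Pictures are saved under pics/ and viewed, at most 10 in all, crops included, and the job is handed in when it is done.

Besides the shell and the picture viewer there is one more tool, called by a JSON object that holds its "api" and its "payload". carry_out: Moves the arm, as the interface text tells. Its arguments: {"type":"object","properties":{"series":{"type":"array","items":{"type":"number"}},"newtons":{"type":"number"}},"required":["series"]}

```bash
mkdir -p pics; ls; python3 - <<'E'
from station import r, vision
import cv2
for n in("top","side"):
    im=vision.camera(n); cv2.imwrite(f"pics/{n}0.png",im[:,:,::-1])
    c=vision.get_calibration(n); print(n,c)
s=r.read_state(); print(s["clock"],s["tool_pos"],s["tool_rot"],s["force"],r.tip_reach)
E
```

```text
pics
top {'mtx': array([[417.83221146,   0.        , 257.35744555],
       [  0.        , 417.83221146, 192.28227308],
       [  0.        ,   0.        ,   1.        ]]), 'distortion': array([-0.05871273,  0.        ,  0.        ,  0.        ,  0.        ]), 'xyz': array([0.48574544, 0.01307508, 1.01120894]), 'rotation': array([[-0.00685298, -0.993182  ,  0.11637245],
       [-0.9999014 ,  0.00537951, -0.01297105],
       [ 0.01225658, -0.11644987, -0.99312094]])}
side {'mtx': array([[402.30901981,   0.        , 255.09084495],
       [  0.        , 402.30901981, 194.12689778],
       [  0.        ,   0.        ,   1.        ]]), 'distortion': array([-0.13138315,  0.        ,  0.        ,  0.        ,  0.        ]), 'xyz': array([0.29445218, 0.83125337, 0.62300044]), 'rotation': array([[-0.94303436, -0.14990452,  0.29700982],
       [-0.33182387,  0.48837007, -0.80708586],
       [-0.02406489, -0.85966465, -0.51029166]])}
0.1 [ 0.21027764 -0.61440194  0.23378197] [[ 9.46098999e-01  3.23877219e-01 -4.81114545e-04]
 [ 3.23877565e-01 -9.46097532e-01  1.66824882e-03]
 [ 8.51265043e-05 -1.73415074e-03 -9.99998493e-01]] [-0.59377443 -0.47853758 -0.18395885] 0.008
```

View pics/top0.png

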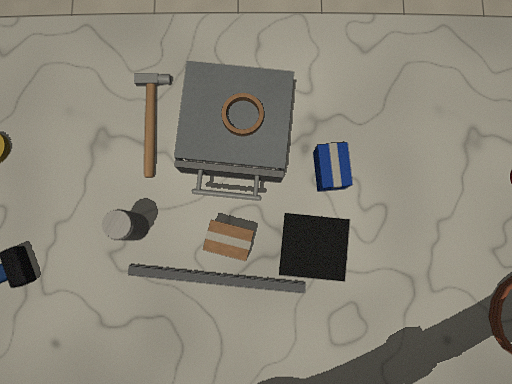

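View pics/side0.png

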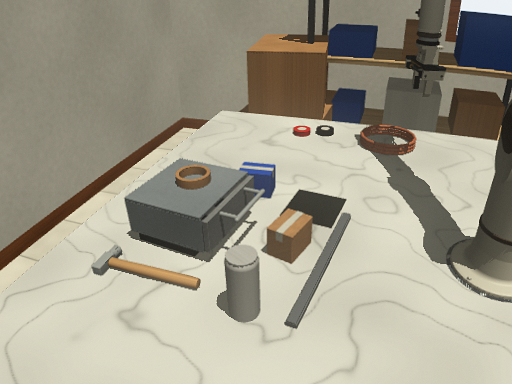

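The top view has +x up and +y left. What it shows:
- **Unit:** about (235,120), with the roll on it at (243,114) and the handle bar at about (227,194).
- **Lane, left to right:** can, base about (143,212) and top (118,224); brown taped carton (230,238); dark sheet (315,247), so on the −y side.
- **Trunking:** (215,278).
- **Hammer:** (150,125).

Two things could be the carton: the brown one at (230,238) and the blue one at (333,166). The brown one fits, because of its colour and because it stands in front of the drawer. I'll measure it and confirm with a crop.

```bash
cat > h.py <<'E'
import numpy as np, cv2
from station import r, vision
def ray(n,uv,z):
    c=vision.get_calibration(n)
    p=cv2.undistortPoints(np.array(uv,float).reshape(-1,1,2),c["mtx"],c["distortion"]).reshape(-1,2)
    d=np.c_[p,np.ones(len(p))]@np.array(c["rotation"]).T; o=np.array(c["xyz"])
    return o+d*((z-o[2])/d[:,2])[:,None]
def rect(mask,n,z):
    cs,_=cv2.findContours(mask.astype(np.uint8),cv2.RETR_EXTERNAL,cv2.CHAIN_APPROX_NONE)
    cs=[c for c in cs if len(c)>12]
    P=ray(n,np.vstack(cs).reshape(-1,2),z)[:,:2]
    (c,s,a)=cv2.minAreaRect((P*1000).astype(np.float32)); return np.round(c,1),np.round(s,1),round(a,1)
def roi(m,u0,u1,v0,v1):
    k=np.zeros_like(m,bool); k[v0:v1,u0:u1]=1; return m&k
def masks(im):
    hsv=cv2.cvtColor(im,cv2.COLOR_RGB2HSV); return [hsv[...,i].astype(int) for i in range(3)]
E
python3 - <<'E'
from h import *
im=cv2.imread("pics/top0.png")[:,:,::-1].copy(); H,S,V=masks(im)
np.set_printoptions(precision=4,suppress=True)
br=roi((H>5)&(H<20)&(S>90)&(V>100),195,265,210,265)
print("carton top",rect(br,"top",.08))
print("sheet",rect(roi(V<32,270,360,205,290),"top",0))
print("trunk",rect(roi((V<140)&(S<60),120,310,260,296),"top",.016))
print("blue",rect(roi((H>105)&(H<130)&(S>120),300,360,130,200),"top",.08))
print("handle L,R end z.111", ray("top",[(193,192.5),(260,197.5)],.111))
print("unit top corners", ray("top",[(186,61),(295,71),(286,168),(175,159)],.13))
print("can top c", ray("top",[(118,224)],.15))
a=cv2.resize(im[175:300,90:360],None,fx=2.9,fy=2.9,interpolation=cv2.INTER_CUBIC)
cv2.imwrite("pics/crop1.png",a[:,:,::-1])
E
```

```text
carton top (array([489.2,  66.9]), array([98.7, 68.2]), 75.1)
sheet (array([ 472.1, -135.8]), array([159. , 148.3]), 83.9)
trunk (array([401.7, 102.4]), array([445.9,  81.5]), 89.6)
blue (array([ 654.2, -169.2]), array([105.9,  80.2]), 4.8)
handle L,R end z.111 [[ 0.5915  0.1409  0.111 ]
 [ 0.5798 -0.0043  0.111 ]]
unit top corners [[ 0.883   0.1578  0.13  ]
 [ 0.8588 -0.0836  0.13  ]
 [ 0.641  -0.0601  0.13  ]
 [ 0.6618  0.1777  0.13  ]]
can top c [[0.5223 0.2898 0.15  ]]
```

View pics/crop1.png

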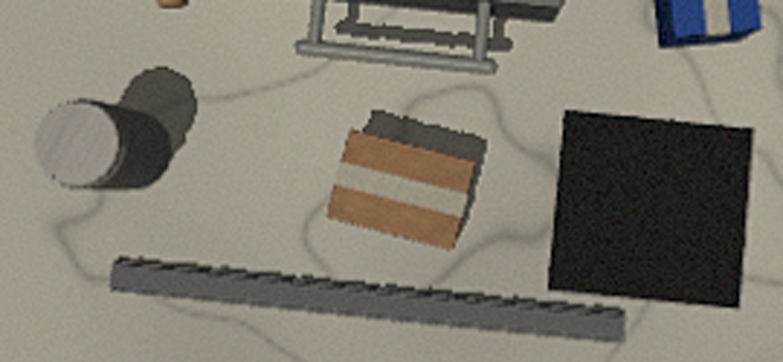

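The crop confirms it: the brown taped carton measures 98.7×68.2 mm against 100×70. The sheet measures 159×148 mm, and the unit and handle positions agree with the nominal offsets.

Plan:
1. Pinch the carton across its short side, near the top. This keeps the gripper body above the handle.
2. Slide it by (−17, −203) mm.

First I approach high.

{"api": "carry_out", "payload": {"series": [2.4,3.4,0,0,0,0.06,9.18,4.8,6.8,0,0,0,0.12,9.18,7.2,10.2,0,0,0,0.18,9.18,9.6,13.6,0,0,0,0.24,9.18,12,17,0,0,0,0.3,9.18,14.4,20.4,0,0,0,0.36,9.18,16.8,23.8,0,0,0,0.42,9.18,19.2,27.2,0,0,0,0.48,9.18]}}

```text
clock: 0.77
tool_pos: [0.403, -0.3411, 0.2346]
tool_rot: [[0.688, 0.726, -0.0], [0.726, -0.688, -0.0], [-0.0, -0.0, -1.0]]
force: [0.8, -0.3, -0.6]
finger_gap: 0.999
grip_force: 0.0
```

{"api": "carry_out", "payload": {"series": [0.8,4,0,0,0,0.06,9.18,1.6,8,0,0,0,0.12,9.18,2.4,12,0,0,0,0.18,9.18,3.2,16,0,0,0,0.24,9.18,4,20,0,0,0,0.3,9.18,4.8,24,0,0,0,0.36,9.18,5.6,28,0,0,0,0.43,9.18,6.4,32,0,0,0,0.497,9.18]}}

```text
clock: 1.43
tool_pos: [0.4662, -0.0213, 0.2347]
tool_rot: [[0.258, 0.966, 0.0], [0.966, -0.258, -0.001], [-0.001, 0.0, -1.0]]
force: [0.5, 0.2, 0.0]
finger_gap: 1.001
grip_force: 0.0
```

```bash
python3 - <<'E'
from h import *
s=r.read_state(); print(np.round(s["joint_positions"],1),s["tool_pos"])
E
```

```text
[ 46.9  14.  -53.8 113.6  13.3  58.7 -28. ] [ 0.46622842 -0.02127963  0.23474612]
```

{"api": "carry_out", "payload": {"series": [0.8,3,0,0,0,0,9.18,1.6,6,0,0,0,0,9.18,2.3,8.8,0,0,0,0,9.18,2.3,8.8,-3,0,0,0,9.18,2.3,8.8,-6,0,0,0,9.18,2.3,8.8,-9,0,0,0,9.18,2.3,8.8,-11,0,0,0,9.18,2.3,8.8,-11,0,0,0,9.18]}}

```text
clock: 2.1
tool_pos: [0.486, 0.0644, 0.1207]
tool_rot: [[0.26, 0.965, -0.008], [0.965, -0.26, -0.0], [-0.002, -0.008, -1.0]]
force: [-1.4, -0.2, -0.3]
finger_gap: 1.001
grip_force: 0.0
```

```bash
python3 - <<'E'
from h import *
t=vision.camera("top");s=vision.camera("side")
cv2.imwrite("pics/b.png",np.hstack([cv2.resize(t[160:300,130:330],None,fx=2,fy=2),cv2.resize(s[130:270,200:400],None,fx=2,fy=2)])[:,:,::-1])
E
```

```text
(no output)
```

View pics/b.png

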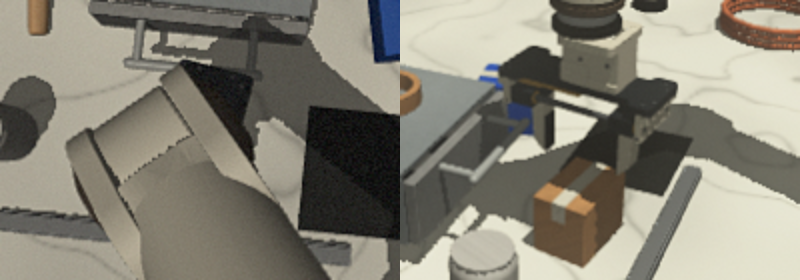

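The left half of the picture shows the gripper over the carton with its fingers along the short axis. The right half shows both fingers still above the carton top, with the bar handle clear. Now I descend.

{"api": "carry_out", "payload": {"series": [0,0,-1.5,0,0,0,9.18,0,0,-3,0,0,0,9.18,0,0,-4.5,0,0,0,9.18,0,0,-5.7,0,0,0,9.18,0,0,-5.7,0,0,0,9.18,0,0,-5.7,0,0,0,9.18]}}

```text
clock: 2.7
tool_pos: [0.49, 0.0651, 0.0684]
tool_rot: [[0.261, 0.965, 0.001], [0.965, -0.261, 0.0], [0.0, 0.0, -1.0]]
force: [0.4, 0.7, -0.7]
finger_gap: 0.997
grip_force: 0.0
```

Next I close gently.

{"api": "carry_out", "payload": {"series": [0,0,0,0,0,0,6.5,0,0,0,0,0,0,6.5,0,0,0,0,0,0,6.5,0,0,0,0,0,0,6.5,0,0,0,0,0,0,6.5,0,0,0,0,0,0,6.5], "newtons": 8}}

```text
clock: 3.2
tool_pos: [0.49, 0.065, 0.0683]
tool_rot: [[0.261, 0.965, 0.001], [0.965, -0.261, -0.0], [0.0, 0.001, -1.0]]
force: [-1.2, 0.4, 6.0]
finger_gap: 0.761
grip_force: 8.0
```

The carton is gripped at 69.9 mm. Now I slide it.

{"api": "carry_out", "payload": {"series": [-0.1,-1,0,0,0,0,6.5,-0.3,-3,0,0,0,0,6.5,-0.5,-5,0,0,0,0.03,6.5,-0.7,-7,0,0,0,0.06,6.5,-0.9,-9,0,0,0,0.09,6.5,-1.1,-11,0,0,0,0.12,6.5,-1.2,-12.5,0,0,0,0.15,6.5,-1.2,-12.5,0,0,0,0.16,6.5]}}

```text
clock: 3.87
tool_pos: [0.4778, -0.0638, 0.068]
tool_rot: [[0.107, 0.994, 0.001], [0.994, -0.107, -0.001], [-0.001, 0.001, -1.0]]
force: [0.4, -2.5, 4.4]
finger_gap: 0.767
grip_force: 8.0
```

{"api": "carry_out", "payload": {"series": [-0.1,-1.5,0,0,0,0,6.5,-0.2,-3,0,0,0,0,6.5,-0.4,-5,0,0,0,0,6.5,-0.5,-6.5,0,0,0,0,6.5,-0.6,-7.5,0,0,0,0,6.5,-0.6,-7.5,0,0,0,0,6.5,-0.6,-7.5,0,0,0,0,7.5,-0.6,-7.5,0,0,0,0,7.5]}}

```text
clock: 4.53
tool_pos: [0.4709, -0.1353, 0.0674]
tool_rot: [[0.104, 0.995, -0.001], [0.995, -0.104, -0.0], [-0.0, -0.001, -1.0]]
force: [-0.4, -0.5, 0.0]
finger_gap: 0.806
grip_force: 0.0
```

Now I open fully, go up, and move out of the view.

{"api": "carry_out", "payload": {"series": [0,0,0,0,0,0,9.18,0,0,0,0,0,0,9.18,0,0,2,0,0,0,9.18,0,0,5,0,0,0,9.18,0,0,8.5,0,0,0,9.18,0,0,12,0,0,0,9.18,0,0,15.5,0,0,0,9.18,0,0,17,0,0,0,9.18]}}

```text
clock: 5.2
tool_pos: [0.4735, -0.1343, 0.2417]
tool_rot: [[0.102, 0.995, 0.005], [0.995, -0.102, -0.002], [-0.002, 0.005, -1.0]]
force: [0.6, -0.7, -0.2]
finger_gap: 0.999
grip_force: 0.0
```

{"api": "carry_out", "payload": {"series": [0,-4,0,0,0,0,9.18,0,-8,0,0,0,0,9.18,0,-12,0,0,0,0,9.18,0,-16,0,0,0,0,9.18,0,-20,0,0,0,0,9.18,0,-22,0,0,0,0,9.18,0,-22,0,0,0,0,9.18]}}

```text
clock: 5.78
tool_pos: [0.4696, -0.3613, 0.2366]
tool_rot: [[0.112, 0.994, -0.001], [0.994, -0.112, -0.001], [-0.001, -0.001, -1.0]]
force: [-0.8, -0.2, 0.2]
finger_gap: 0.996
grip_force: 0.0
```

```bash
python3 - <<'E'
from h import *
im=vision.camera("top");s=vision.camera("side")
cv2.imwrite("pics/top2.png",im[:,:,::-1]); cv2.imwrite("pics/side2.png",s[:,:,::-1])
H,S,V=masks(im)
br=roi((H>5)&(H<20)&(S>90)&(V>60),270,365,195,295)
print("carton",br.sum(),rect(br,"top",.08)); st=r.read_state(); print(st["clock"],st["tool_pos"],np.round(st["joint_positions"],1))
E
```

```text
carton 1058 (array([ 470.6, -134.9]), array([101.4,  71. ]), 83.8)
5.8833 [ 0.47123644 -0.35490194  0.23702544] [ 71.9  28.7 -50.5  97.   23.8  65.8   8.9]
```

View pics/top2.png

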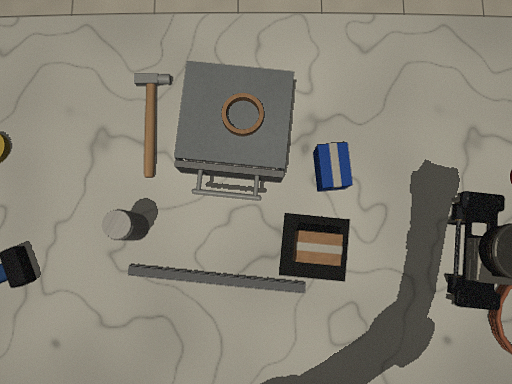

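View pics/side2.png

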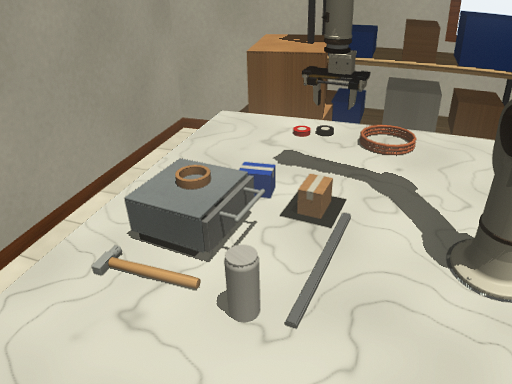

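Both pictures show the carton upright in the middle of the sheet, at top view (319,247) and side view (315,197). Its measured centre is (0.471,−0.135) and the sheet centre is (0.472,−0.136). The can, trunking, roll and hammer are unmoved. Next I refine the handle bar position from the top profile and cross-check it in the side view.

```bash
python3 - <<'E'
from h import *
im=cv2.imread("pics/top2.png")[:,:,::-1].copy(); g=cv2.cvtColor(im,cv2.COLOR_RGB2GRAY)
for u in (208,215,222,229,236,243,248): print(u,g[186:204,u])
c=vision.get_calibration("side")
for p in ([.5915,.1409,.111],[.5857,.0683,.111],[.5798,-.0043,.111]):
    R=np.array(c["rotation"]).T; q,_=cv2.projectPoints(np.array([p]),cv2.Rodrigues(R)[0],-R@np.array(c["xyz"]),c["mtx"],c["distortion"]); print(q.ravel())
s=cv2.imread("pics/side2.png")[150:260,180:300]; cv2.imwrite("pics/crop3.png",cv2.resize(s,None,fx=5,fy=5,interpolation=cv2.INTER_NEAREST))
E
```

```text
208 [ 99 170 167 158  84 101 127 136 101 108 167 162 158 161 161 161 161 162]
215 [ 66  99 172 162 124  77 113 142 120 103 140 164 159 158 160 160 158 158]
222 [ 73 107 167 166 154  94  85 118 152 109 107 165 164 160 160 159 158 163]
229 [ 76  69  71  99 174 157  75  98 123 140 109 114 167 163 162 158 160 156]
236 [ 77  73  70  99 173 166 156  68 107 135 128 103 124 167 161 158 154 157]
243 [ 61  71  76  69 104 174 160 122  79 118 143 111 105 143 162 159 156 155]
248 [ 57  74  74  70 103 170 169 158  78  96 127 141 105 113 165 157 159 152]
[237.91931614 220.0517581 ]
[251.26271864 204.09901313]
[263.16696335 189.91418253]
```

View pics/crop3.png

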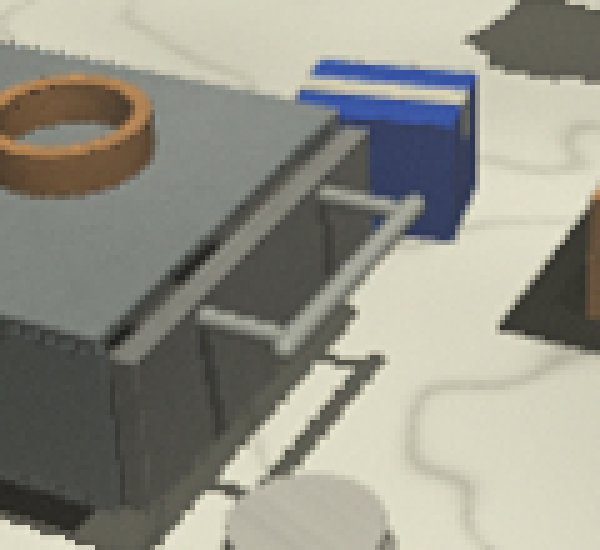

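The side crop shows the bar running from (237,218) to (263,191). That agrees with the projected bar, so the handle middle is (0.587, 0.068). I move above it with the fingers set to 34 mm.

{"api": "carry_out", "payload": {"series": [1,4,0,0,0,0,3.4,2,8,0,0,0,0,3.4,3.1,12,0,0,0,0,3.4,4.1,16,0,0,0,0,3.4,5.2,20,0,0,0,0,3.4,6.3,24,0,0,0,0,3.4,7.4,28,0,0,0,0,3.4,8.4,31,0,0,0,0,3.4]}}

```text
clock: 6.55
tool_pos: [0.5548, -0.0383, 0.2383]
tool_rot: [[0.097, 0.995, 0.0], [0.995, -0.097, 0.001], [0.001, 0.0, -1.0]]
force: [1.6, 0.5, 0.7]
finger_gap: 0.471
grip_force: 0.0
```

{"api": "carry_out", "payload": {"series": [1,4,0,0,0,0,3.4,2,8,0,0,0,0,3.4,3,11,0,0,0,0,3.4,3,11,0,0,0,0,3.4,3,11,0,0,0,0,3.4]}}

```text
clock: 6.97
tool_pos: [0.5842, 0.0706, 0.2381]
tool_rot: [[0.095, 0.996, -0.0], [0.996, -0.095, 0.001], [0.001, -0.0, -1.0]]
force: [0.6, -0.9, 0.4]
finger_gap: 0.368
grip_force: 0.0
```

{"api": "carry_out", "payload": {"series": [0.3,0,-3,0,0,0,3.4,0.3,0,-6,0,0,0,3.4,0.3,0,-8,0,0,0,3.4,0.3,0,-10,0,0,0,3.4,0.3,0,-11.5,0,0,0,3.4,0.3,0,-13,0,0,0,3.4,0.3,0,-13.8,0,0,0,3.4,0.3,0,-13.8,0,0,0,3.4]}}

```text
clock: 7.63
tool_pos: [0.5873, 0.0644, 0.0981]
tool_rot: [[0.104, 0.995, -0.003], [0.995, -0.104, -0.0], [-0.001, -0.003, -1.0]]
force: [0.2, 1.2, -0.3]
finger_gap: 0.37
grip_force: 0.0
```

No contact on the way down. Now I close on the bar.

{"api": "carry_out", "payload": {"series": [0,0,0,0,0,0,0.6,0,0,0,0,0,0,0.6,0,0,0,0,0,0,0.6,0,0,0,0,0,0,0.6,0,0,0,0,0,0,0.6], "newtons": 15}}

```text
clock: 8.05
tool_pos: [0.5891, 0.0652, 0.1007]
tool_rot: [[0.104, 0.995, 0.001], [0.995, -0.104, -0.0], [0.0, 0.001, -1.0]]
force: [-0.4, -0.4, 3.7]
finger_gap: 0.121
grip_force: 15.0
```

{"api": "carry_out", "payload": {"series": [-1,0.1,0,0,0,0,0.6,-2.5,0.2,0,0,0,0,0.6,-4,0.4,0,0,0,0,0.6,-5.5,0.5,0,0,0,0,0.6,-7,0.65,0,0,0,0,0.6,-8.5,0.8,0,0,0,0,0.6,-10,0.95,0,0,0,0,0.6,-10,0.95,0,0,0,0,0.6]}}

```text
clock: 8.72
tool_pos: [0.4865, 0.0763, 0.1005]
tool_rot: [[0.101, 0.995, 0.0], [0.995, -0.101, 0.001], [0.001, 0.0, -1.0]]
force: [-1.5, 4.6, 1.9]
finger_gap: 0.122
grip_force: 15.0
```

{"api": "carry_out", "payload": {"series": [-1,0.1,0,0,0,0,0.6,-2,0.2,0,0,0,0,0.6,-3,0.3,0,0,0,0,0.6,-3.8,0.35,0,0,0,0,0.6,-4.4,0.4,0,0,0,0,0.6,-4.8,0.45,0,0,0,0,0.6,-4.8,0.45,0,0,0,0,0.6]}}

```text
clock: 9.3
tool_pos: [0.4427, 0.081, 0.1006]
tool_rot: [[0.102, 0.995, 0.006], [0.995, -0.102, 0.003], [0.004, 0.005, -1.0]]
force: [4.8, 5.9, -5.1]
finger_gap: 0.124
grip_force: 15.0
```

The bar has moved 147 mm and the stop is reached, since the force is rising. I release and go straight up.

{"api": "carry_out", "payload": {"series": [0,0,0,0,0,0,3.2,0,0,0,0,0,0,3.2,0,0,0,0,0,0,3.2,0,0,0,0,0,0,3.2]}}

```text
clock: 9.63
tool_pos: [0.4401, 0.0786, 0.0996]
tool_rot: [[0.104, 0.995, -0.001], [0.995, -0.104, -0.001], [-0.001, -0.001, -1.0]]
force: [0.8, 0.9, 0.2]
finger_gap: 0.334
grip_force: 0.0
```

{"api": "carry_out", "payload": {"series": [0,0,1,0,0,0,3.2,0,0,3,0,0,0,3.2,0,0,6,0,0,0,3.2,0,0,9,0,0,0,3.2,0,0,12,0,0,0,3.2,0,0,14,0,0,0,3.2,0,0,14,0,0,0,3.2]}}

```text
clock: 10.22
tool_pos: [0.4429, 0.08, 0.244]
tool_rot: [[0.104, 0.995, 0.007], [0.995, -0.104, -0.001], [-0.0, 0.007, -1.0]]
force: [0.5, 0.4, -0.1]
finger_gap: 0.349
grip_force: 0.0
```

{"api": "carry_out", "payload": {"series": [0.3,-4,0,0,0,0,3.2,0.6,-8,0,0,0,0,3.2,0.9,-12,0,0,0,0,3.2,1,-16,0,0,0,0,3.2,1,-20,0,0,0,0,3.2,1,-24,0,0,0,0,3.2,1,-28,0,0,0,0,3.2,1,-32,0,0,0,0,3.2]}}

```text
clock: 10.88
tool_pos: [0.4495, -0.2428, 0.2394]
tool_rot: [[0.104, 0.995, -0.001], [0.995, -0.104, 0.0], [-0.0, -0.001, -1.0]]
force: [0.7, 1.4, 0.4]
finger_gap: 0.346
grip_force: 0.0
```

{"api": "carry_out", "payload": {"series": [0,-4,0,0,0,0,3.2,0,-8,0,0,0,0,3.2,0,-12,0,0,0,0,3.2,0,-12,0,0,0,0,3.2,0,-12,0,0,0,0,3.2]}}

```text
clock: 11.3
tool_pos: [0.4489, -0.3636, 0.2384]
tool_rot: [[0.109, 0.994, -0.001], [0.994, -0.109, 0.002], [0.002, -0.001, -1.0]]
force: [-0.0, 0.2, -0.0]
finger_gap: 0.347
grip_force: 0.0
```

```bash
python3 - <<'E'
from h import *
im=vision.camera("top");cv2.imwrite("pics/top4.png",im[:,:,::-1])
H,S,V=masks(im)
br=roi((H>5)&(H<20)&(S>90)&(V>60),270,365,195,295)
print("carton",br.sum(),rect(br,"top",.08)); st=r.read_state(); print(st["clock"],st["tool_pos"],st["force"])
E
```

```text
carton 1064 (array([ 470.6, -134.8]), array([101.6,  71. ]), 83.8)
11.35 [ 0.44975802 -0.36104485  0.23874104] [ 0.49472205  0.57799948 -0.01350868]
```

View pics/top4.png

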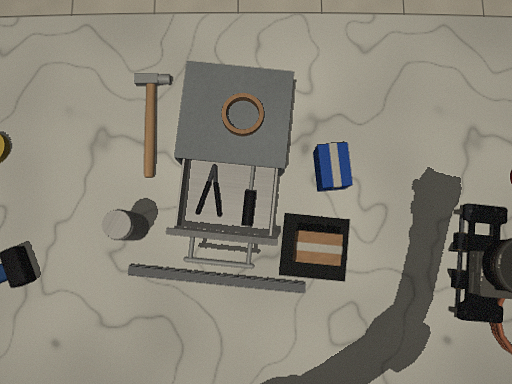

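The drawer is open, with its bar now at about (219,263). The carton is still centred on the sheet at (319,247), and everything else is unmoved. I check the drawer travel from the picture and hand in if it is over 140 mm.

```bash
python3 - <<'E'
from h import *
def mid(f,u,v0,v1):
    g=cv2.cvtColor(cv2.imread(f),cv2.COLOR_BGR2GRAY)[v0:v1,u].astype(int); k=np.where(g<146)[0]
    return k,ray("top",[(u,v0+k.mean())],.111)[0]
k0,a=mid("pics/top2.png",222,189,200); k1,b=mid("pics/top4.png",219,257,271)
d=a-b; t=d[0]*.996-d[1]*.093
print(k0,k1,a,b,t)
if .140<t<.158: print(r.finish_job())
E
```

```text
[2 3 4 6 7] [2 3 4 5 6 7 8] [0.58920664 0.07797156 0.111     ] [0.44216969 0.08404356 0.111     ] 0.1470134938264899
the job is handed in; nothing more can be done
None
```

The job is handed in: the carton stands upright within about 2 mm of the sheet's centre, the drawer was pulled open 147 mm of its 150 mm, and the can, trunking, roll and hammer show no movement in the last picture; I did not get a verdict back.

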